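# Seat the proud tube and start the dry-block heater

## Task

One of the six capped tubes in the dry-block heater stands proud of the others: with the tips of the closed fingers push it straight down, gently, until it is fully home and level with the rest, and only then lightly press the round start key well down and let it go. Do not grip or lift anything, and leave the other five tubes, the other two keys and everything standing about on the heater and the table alone.

Things in the scene. Friction and masses are not known exactly. Their poses are not given: they have to be found in the camera images.
- tube1 (a joint): The one tube that stands proud; six alike have a flat red screw cap 22 mm in diameter, 14 mm high. It slides straight up and down in its well. Value in m: height above its home position; 0 is fully home (cap on its rubber collar, level with the others), 0.013 to 0.022 at the start. Snug: it stays where left, takes about 4 N to push at any depth, and meets a hard stop at 0.
- tube1_cap (a point): The centre of the flat top of the proud tube's cap; it moves with the tube. Fully home, it lies 117 mm above the table, the same height as the other caps.
- collar1: The fixed rubber collar round the mouth of the proud tube's well, 25 mm outside diameter, 3 mm high; it carries the proud tube. Origin: the centre of its underside, on the top of the metal block, 100 mm above the table; z up. The top of the tube's cap when fully home is 17 mm above this origin, on the same upright axis.
- heater: Dry-block heater: fixed aluminium housing 240 (x) by 270 (y) by 80 mm high. Origin: centre of its underside; x points away from its keys, y left, z up. On top a dark metal block, 116 by 216 by 20 mm, with wells at x = 13 and 67, y = -78, -26, 26 and 78 mm; six hold tubes, two are empty. In front of it three keys at x = -83, y = -55, 0 and 55 mm, in any order.
- round_key (a joint): The start key: the only round one of the three keys, a plain white plastic disc 30 mm in diameter, flat on top. Value in m: how far it is pressed down, 0 at rest, 0.008 fully down. Sprung: it begins to move at 1.5 N, takes 3.5 N at 5 mm and 4.7 N at 8 mm, where it meets a hard stop; it comes back up when let go. It counts as pressed from 5 mm.
- round_key_top (a point): The centre of the round key's top face; moves with the key. At rest 94 mm above the table, 14 mm above the deck.
- round_key_bezel: The fixed square grey bezel (36 by 36 mm, 2 mm high) that carries the round key. Origin: the centre of its underside, on the deck 80 mm above the table; z up. The key's top at rest is 14 mm above this origin.
- square_key (a joint): A key to be left alone: square, 19 by 19 mm, its top 94 mm above the table. Value in m: how far it is pressed, 0 at rest.
- bar_key (a joint): A key to be left alone: a narrow bar, 8 by 28 mm, its top 94 mm above the table. Value in m: how far it is pressed, 0 at rest.
- tube2: One of the five tubes that already sit fully home, to be left alone: red screw cap 22 mm in diameter. Origin on its axis, on the top of the metal block, 100 mm above the table; the top of its cap is 17 mm above the origin. Its nearest neighbours stand 52 mm away, centre to centre.
- tube3: One of the five tubes that already sit fully home, to be left alone: red screw cap 22 mm in diameter. Origin on its axis, on the top of the metal block, 100 mm above the table; the top of its cap is 17 mm above the origin. Its nearest neighbours stand 52 mm away, centre to centre.
- tube4: One of the five tubes that already sit fully home, to be left alone: red screw cap 22 mm in diameter. Origin on its axis, on the top of the metal block, 100 mm above the table; the top of its cap is 17 mm above the origin. Its nearest neighbours stand 52 mm away, centre to centre.
- tube5: One of the five tubes that already sit fully home, to be left alone: red screw cap 22 mm in diameter. Origin on its axis, on the top of the metal block, 100 mm above the table; the top of its cap is 17 mm above the origin. Its nearest neighbours stand 52 mm away, centre to centre.
- tube6: One of the five tubes that already sit fully home, to be left alone: red screw cap 22 mm in diameter. Origin on its axis, on the top of the metal block, 100 mm above the table; the top of its cap is 17 mm above the origin. Its nearest neighbours stand 52 mm away, centre to centre.
- vial: A small amber vial with a white cap, 22 mm in diameter, 36 mm high, standing loose on the heater's deck beside the keys, near its left edge. Leave alone. Origin: the centre of its underside; z up.
- amber_bottle: An amber glass bottle, 72 mm in diameter, 150 mm high, on the table to the left. Leave alone. Origin: the centre of its underside; z up.
- green_bottle: A green glass bottle, 66 mm in diameter, 140 mm high, on the table to the left. Leave alone. Origin: the centre of its underside; z up.
- tip_box: A closed box for pipette tips, blue with a white lid, 85 by 120 by 62 mm, on the table to the right. Leave alone. Origin: the centre of its underside; z up.
- beaker: An empty glass beaker, 70 mm across, 90 mm high, on the table to the right. Leave alone. Origin: the centre of its underside; z up.
- dish: A closed clear flat dish, 90 mm in diameter, 17 mm high, on the table to the left, near the robot. Leave alone. Origin: the centre of its underside; z up.

How it is judged:
By the outcome, as a careful person would: the job done as asked, in the order asked, and still so for the second after the job is handed in, with the robot touching nothing.
It also fails if it takes over 35 s, if anything falls off the work surface, if the arm or the gripper's body presses on something with over 40 N, if the wrist force passes 120 N, or if a joint passes its speed limit or range.

## Robot

A 6-joint arm with a two-finger parallel gripper is mounted at the origin on the work surface. World frame = base frame: x ahead of the robot, y to its left, z up, the work surface at z = 0. Lengths are in mm, angles in degrees, forces in N, time in s.
With the tool pointing down it reaches from about 300 to 875 mm from the base axis. Payload 6.4 kg.
Tool frame: the origin (TCP) lies on the centre line of the jaws, within the pads' length; the fingertips stand ctrl.tcp_to_tips ahead of it and the grasp point (between the pads) lies 2 mm behind it (ctrl.tcp_to_tips is the distance from the TCP to the fingertips, in mm); z points along the fingers, y is the direction in which the jaws open and shut (so a half turn about z gives the same grasp; the last joint's range is limited). The gripper opens to 88 mm and grips with 3 to 60 N. Pads are 18 mm wide; open, the fingers measure 123 mm over their backs; the gripper's body (75 mm by 187 mm) begins 45 mm behind the grasp point.
Start: joints at [-83.153, 10.359, 92.074, -0, 77.567, -11.82], TCP at [184.055, -544.762, 255.714] pointing down, gripper open.
Joint ranges: [-171.53, 171.53], [-51.25, 118.39], [17.06, 147.69], [-65.23, 245.23], [0, 150.52], [-178.68, 178.68]. Speed limits (degrees/s): [147.25, 147.25, 172.46, 180, 180, 180].

## Interface

Orientations are given as [roll, pitch, yaw] about the fixed x, y, z axes, in that order (R = Rz(yaw) Ry(pitch) Rx(roll)).
In Python, from station import ctrl gives the robot as it stands.
- The arm moves only by the tool jog_arm, never from a script. Its argument "motion" is a list of rows, each a list of 7 numbers: the shift along the tool's x, y, z in cm, then the turn, a rotation vector about the tool's x, y, z in rad, then the finger opening in cm, from 0 to 8.81. A call has 1 to 10 rows; each row shifts and turns the pose as measured when the row begins, along the tool's axes as they then stand; what a row does not reach is not made up. A row lasts 1/8 s, in which the tool goes at most 62.5 mm and 10.7 degrees, less where a joint would pass 70% of its speed; a pose out of reach is approached as far as the arm can. A call is refused whole if a number of a shift passes 6.25 or a number of a turn 0.188, either way. A call with a gripper value outside its range is refused whole. The fingers move at their own pace and stop on an object; "newtons" is the grip in N (left out, the last holds). Time passes only in rows, so rows that do not move let the fingers close. It gives the time, the measured TCP pose, the force and the opening at its end, in the units of the state.
- ctrl.get_state(): the state, without advancing time (a new reading comes with each control period).
- ctrl.grab_frame(name): name is "scene" or "side" or "wrist"; returns the picture (384x512x3 uint8, red, green, blue); there is no depth.
- ctrl.camera_info(name): a dict with "intrinsics" (3x3 intrinsics, pixels), "k1" (the pictures are not rectified: a ray, as slopes to the right and down, at radius r is drawn at 1 + k1 r^2 times it, then the intrinsics apply), "cam_to_world" (4x4, takes a point from camera to world coordinates). Camera axes: x right, y up, looking along -z (the intrinsics and any distortion apply to the point x, -y, -z); pixel columns grow to the right and rows downward; lengths in mm; the calibration is good to about 2 mm. A picture is of the moment at which its call begins: read the wrist's pose just before it. camera_info takes no time and is no camera call; for the wrist camera it gives the pose at the moment of the call.
- ctrl.finish_job(): hands the job in, once; it reports no verdict.
Trained networks look in the newest picture that a camera, given by its name, has taken for a name from the list of things; names that differ only in an ending like _2 or _b are one class to them, and where a whole thing is asked for, a point or a joint stands for the part that bears it (a point fixed in the world has none). Each returns a list of dicts, best first, with "score" (0 to 1); they miss things now and then, are a little off and sometimes report something else, mostly with a low value. They report only what shows in the picture. A call takes as long as a camera call.
- ctrl.spot_in(target, camera): "at" ([x, y, z] in mm, in world coordinates, good to about 4 mm: the middle of the surface that is visible of it).
- ctrl.spot_point(target, camera): "at" ([x, y, z] in mm, in world coordinates, good to about 4 mm: a listed point, or the origin of a listed thing).
The state is a dict: "time_s": time; "joint_pos": joint angles; "qd": joint speeds; "joint_efforts": joint torques, N m; "tcp_pos": TCP position; "tool_rot": TCP orientation; "wrist_force": force on the tool from outside, world axes, zero at the start; "torque": the same for the moment, N m; "finger_gap": opening from 0.0 (shut) to 1.0 (fully open).
Only numpy, scipy, OpenCV 4.12 (cv2) and the standard library are available. Lean on these libraries where they do the work, as an engineer would, in place of code of your own. Each camera call takes 0.05 s, during which the arm holds its last target.

## Working session

There is one attempt and no reset: what is moved stays moved. The work goes in short steps, Python scripts to look and compute and a tool call to move; the robot and the scene stay as the last step left them, time stands still between calls to the robot, and variables do not carry over. Pictures are saved under pics/ and viewed, and the job is handed in when it is done.

Besides the shell and the picture viewer there is one more tool, called after "Request:" by a JSON object that holds its "fn" and its "kwargs", one argument or row to a line. jog_arm: Moves the arm, as the interface text tells. Its arguments: {"type":"object","properties":{"motion":{"type":"array"},"newtons":{"type":"number"}},"required":["motion"]}

```bash
mkdir -p pics; ls
python3 - <<'E'
from station import ctrl
import cv2, numpy as np
s=ctrl.get_state()
for k in s: print(k,np.round(s[k],3))
print(ctrl.tcp_to_tips)
for c in ["scene","side"]:
    im=ctrl.grab_frame(c); cv2.imwrite(f"pics/{c}0.png",cv2.resize(im[:,:,::-1],(800,600),interpolation=cv2.INTER_CUBIC))
    i=ctrl.camera_info(c); print(c,np.round(i["cam_to_world"],3).tolist(),i["intrinsics"],i["k1"])
    for t in ["tube1_cap","collar1","round_key_top","heater","tube2"]:
        for d in ctrl.spot_point(t,c)[:2 if t!="tube2" else 6]: print(c,t,np.round(d["at"],1),round(d["score"],2))
print(ctrl.get_state()["time_s"])
E
```

```text
pics
time_s 0.0
joint_pos [-8.3152e+01  1.0400e+01  9.2130e+01  1.0000e-03  7.7565e+01 -1.1822e+01]
qd [-0.005 -0.067 -0.04  -0.019 -0.016  0.028]
joint_efforts [-0.0000e+00 -4.3388e+01 -3.4184e+01  7.0000e-02  3.9000e-02 -0.0000e+00]
tcp_pos [ 184.014 -544.255  254.846]
tool_rot [-1.79908e+02 -2.10000e-02  1.86690e+01]
wrist_force [-0.348  0.857  0.044]
torque [0.027 0.003 0.015]
finger_gap 0.999
17.0
scene [[-0.388, -0.749, 0.537, 1070.021], [0.922, -0.321, 0.218, 240.584], [0.009, 0.58, 0.815, 961.848], [0.0, 0.0, 0.0, 1.0]] [[381.52169488   0.         259.62695991]
 [  0.         381.52169488 199.47131661]
 [  0.           0.           1.        ]] 0.02088857022754659
scene tube1_cap [ 612.2 -422.3    2. ] 0.74
scene tube1_cap [669.5 -20.2 130.1] 0.41
scene collar1 [681.1 -24.6  99.3] 0.47
scene round_key_top [511.   30.8  95.7] 0.65
scene round_key_top [499.1 405.4  -1.3] 0.31
scene heater [600.3  45.1   2.9] 0.73
scene tube2 [599.8 129.8 102. ] 0.65
scene tube2 [619.6 -30.1  99.5] 0.56
scene tube2 [669.   29.2 100.2] 0.5
scene tube2 [654.5 134.1  99.7] 0.48
scene tube2 [610.7  73.3 100.1] 0.42
side [[-0.934, 0.251, -0.253, 149.572], [-0.356, -0.64, 0.681, 905.306], [0.01, 0.726, 0.687, 1000.689], [0.0, 0.0, 0.0, 1.0]] [[406.16410742   0.         254.62855788]
 [  0.         406.16410742 194.6352032 ]
 [  0.           0.           1.        ]] 0.009543948995604273
side tube1_cap [678.2 -18.7 132. ] 0.61
side tube1_cap [649.8 385.3   1.1] 0.15
side collar1 [676.8 -19.2  98.1] 0.5
side round_key_top [513.7  28.4  96.5] 0.62
side heater [595.7  45.8  -2.3] 0.74
side heater [321.6 364.6   0.7] 0.21
side tube2 [605.4  71.5 104.3] 0.64
side tube2 [652.2 130.9  97.3] 0.63
side tube2 [666.3  33.1 102. ] 0.54
side tube2 [598.9 124.1 102. ] 0.45
side tube2 [625.7 -33.  103.4] 0.44
0.6
```

View pics/scene0.png

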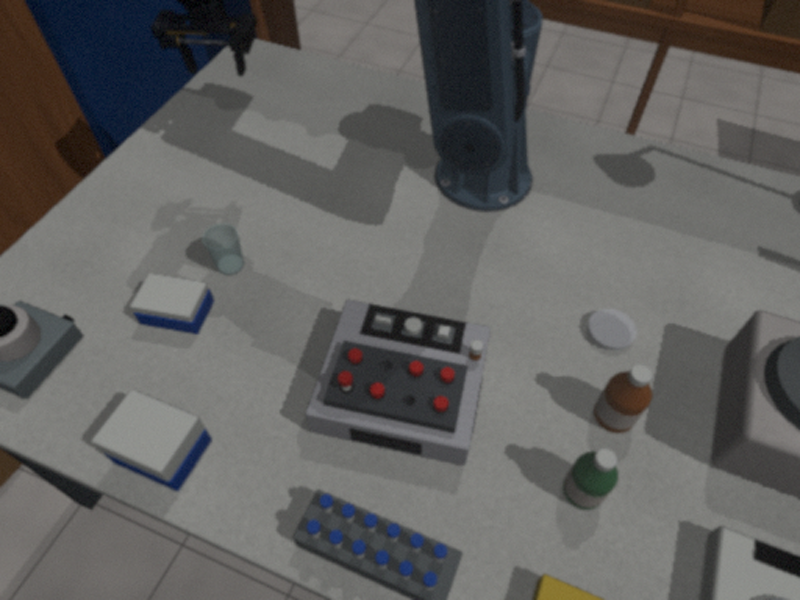

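View pics/side0.png

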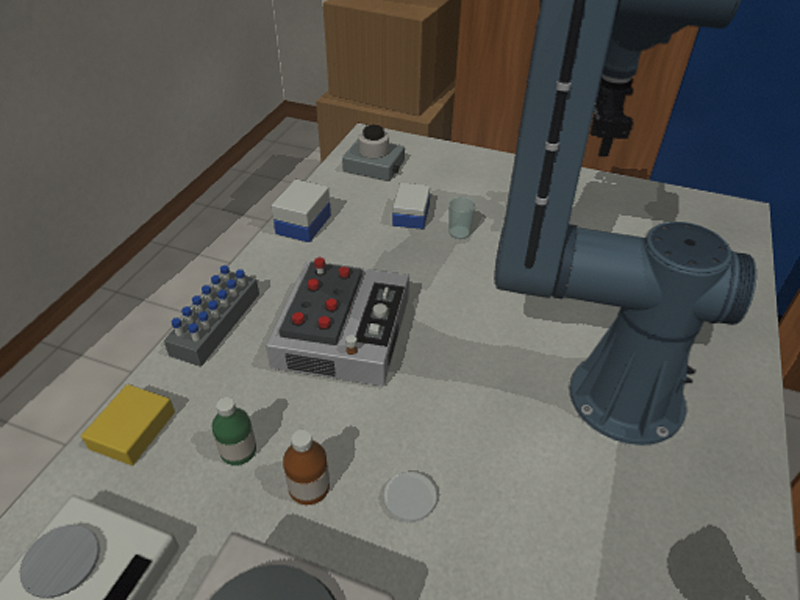

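```bash
cat > h.py <<'E'
import numpy as np
from scipy.spatial.transform import Rotation as R
from station import ctrl
def pose():
    s=ctrl.get_state(); return np.array(s["tcp_pos"]),R.from_euler("xyz",s["tool_rot"],degrees=True),s
def fit(H,W):
    H=np.array(H,float);W=np.array(W,float)[:,:2];a=(H-H.mean(0))@[1,1j];b=(W-W.mean(0))@[1,1j]
    th=np.angle(np.sum(b*np.conj(a)));c,s=np.cos(th),np.sin(th);Rm=np.array([[c,-s],[s,c]])
    t=W.mean(0)-Rm@H.mean(0);return th,Rm,t,W-(H@Rm.T+t)
def to(target,yaw):
    p,r,s=pose(); rt=R.from_euler("xyz",[180,0,yaw],degrees=True)
    d=r.inv().apply(np.array(target)-p)/10; w=(r.inv()*rt).as_rotvec()
    return np.round(d,3),np.round(w,4)
def proj(c,P):
    i=ctrl.camera_info(c);T=np.linalg.inv(i["cam_to_world"]);P=np.atleast_2d(P)
    q=P@T[:3,:3].T+T[:3,3];x=q[:,0]/-q[:,2];y=-q[:,1]/-q[:,2];f=1+i["k1"]*(x*x+y*y)
    K=np.array(i["intrinsics"]);return np.c_[K[0,0]*x*f+K[0,2],K[1,1]*y*f+K[1,2]]
def unproj(c,uv,z,i=None):
    i=i or ctrl.camera_info(c);K=np.array(i["intrinsics"]);a=(np.array(uv)-[K[0,2],K[1,2]])/[K[0,0],K[1,1]]
    b=a.copy()
    for _ in range(10): b=a/(1+i["k1"]*(b@b))
    T=np.array(i["cam_to_world"]);d=T[:3,:3]@[b[0],-b[1],-1];o=T[:3,3];return o+d*(z-o[2])/d[2]
E
python3 - <<'E'
from h import *
H=[[67,-78],[13,-78],[67,-26],[13,26],[13,78],[67,78],[-83,0],[0,0]]
W=[[675,-19.5],[622.6,-31.5],[667.6,31],[608,72.4],[599.4,127],[653.3,132.5],[512.3,29.6],[598,45.4]]
th,Rm,t,res=fit(H,W);print(np.degrees(th),t,np.round(res,1))
for h in ([67,-78],[-83,0]): print(Rm@h+t)
p,r,s=pose();i=ctrl.camera_info("wrist");T=np.array(i["cam_to_world"])
print(r.inv().apply(T[:3,3]-p),np.round(r.as_matrix().T@T[:3,:3],3),i["intrinsics"],i["k1"])
print(to([600,20,290],18.67), to([600,20,290],10))
E
```

```text
8.943643052215368 [597.63860597  45.31154088] [[-1.   1.8]
 [-0.  -1.8]
 [-0.3  1. ]
 [ 1.6 -0.6]
 [ 1.   2.6]
 [ 1.6 -0.3]
 [-3.3 -2.8]
 [ 0.4  0.1]]
[675.95010719 -21.32410106]
[515.64774205  32.40812141]
[  66.50400818   -0.70312663 -129.00027199] [[-0.001  0.965  0.262]
 [ 1.     0.001  0.001]
 [ 0.     0.262 -0.965]] [[288.62104474   0.         256.82897223]
 [  0.         288.62104474 194.23146539]
 [  0.           0.           1.        ]] -0.059267354448707586
(array([ 57.482, -40.192,  -3.428]), array([ 0.    ,  0.    , -0.0001])) (array([ 57.482, -40.192,  -3.428]), array([0.    , 0.    , 0.1513]))
```

Request:
{"fn": "jog_arm", "kwargs": {
  "motion": [
    [4.8,-3.35,-0.3,0,0,0,0],
    [4.8,-3.35,-0.3,0,0,0,0],
    [4.8,-3.35,-0.3,0,0,0,0],
    [4.8,-3.35,-0.3,0,0,0,0],
    [4.8,-3.35,-0.3,0,0,0,0],
    [4.8,-3.35,-0.3,0,0,0,0],
    [4.8,-3.35,-0.3,0,0,0,0],
    [4.8,-3.35,-0.3,0,0,0,0],
    [4.8,-3.35,-0.3,0,0,0,0],
    [4.8,-3.35,-0.3,0,0,0.15,0]
  ],
  "newtons": 5
}}

```text
time_s: 1.85
tcp_pos: [541.2, -64.0, 288.3]
tool_rot: [179.7, -0.3, 9.4]
wrist_force: [0.6, -0.6, 0.5]
finger_gap: 0.005
```

Run:
```python
from h import *
print(to([600,20,290],9))
```

```text
(array([ 7.171, -7.327, -0.181]), array([ 0.0058, -0.0048,  0.0064]))
```

Request:
{"fn": "jog_arm", "kwargs": {
  "motion": [
    [3.6,-3.7,0,0.006,-0.005,0.006,0],
    [3.6,-3.7,0,0,0,0,0],
    [0,0,0,0,0,0,0],
    [0,0,0,0,0,0,0]
  ]
}}

```text
time_s: 2.35
tcp_pos: [603.5, 27.3, 288.3]
tool_rot: [180.0, -0.0, 9.3]
wrist_force: [0.1, -0.4, -0.4]
finger_gap: 0.004
```

Run:
```python
from h import *
import cv2
p,r,s=pose();print(p,s["tool_rot"],s["wrist_force"],s["finger_gap"])
im=ctrl.grab_frame("wrist");cv2.imwrite("pics/w1.png",cv2.resize(im[:,:,::-1],(800,600),interpolation=cv2.INTER_CUBIC));cv2.imwrite("pics/w1raw.png",im[:,:,::-1])
for t in ["tube1_cap","collar1","round_key_top","round_key_bezel","heater","tube2","vial"]:
    for d in ctrl.spot_point(t,"wrist")[:2 if t!="tube2" else 6]: print(t,np.round(d["at"],1),round(d["score"],2),np.round(proj("wrist",d["at"])*800/512))
np.save("w1T.npy",ctrl.camera_info("wrist")["cam_to_world"])
```

```text
[603.47525911  27.33637942 288.32791621] [ 1.79994298e+02 -3.23783916e-02  9.25853588e+00] [ 0.06014385 -0.40780853 -0.42964117] 0.004287863787615223
tube1_cap [602.8 125.6 101.8] 0.4 [[265. 257.]]
tube1_cap [619.4 -30.8 101.6] 0.19 [[486. 268.]]
collar1 [675.1 -20.1 100.9] 0.86 [[486. 186.]]
heater [598.2  45.4  -3. ] 0.89 [[381. 257.]]
tube2 [599.2 123.5 102.4] 0.9 [[267. 263.]]
tube2 [618.9 -31.2 102.8] 0.88 [[486. 270.]]
tube2 [644.7 131.4  96.5] 0.81 [[264. 196.]]
tube2 [670.3  27.6 102.2] 0.77 [[416. 182.]]
tube2 [606.3  73.3  93.8] 0.56 [[339. 262.]]
vial [525.7 151.6  82.3] 0.81 [[232. 343.]]
```

View pics/w1.png

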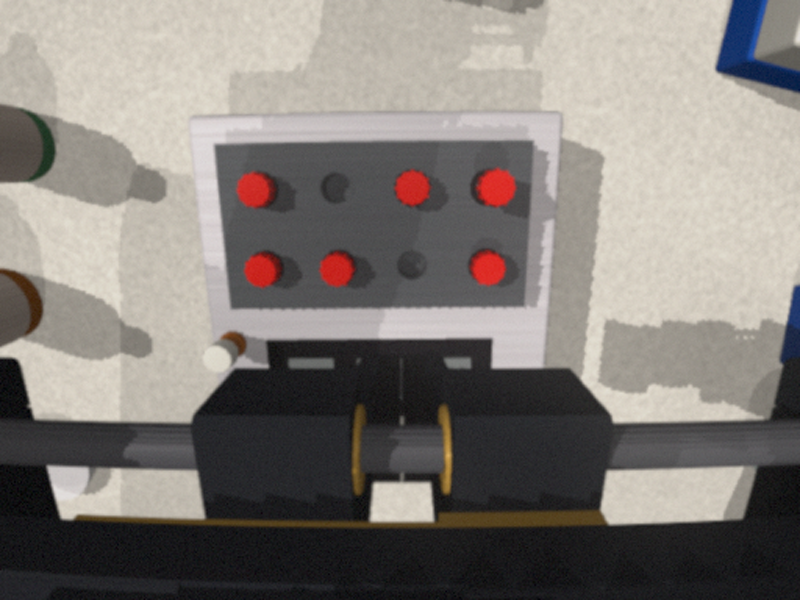

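Run:
```python
from h import *
import cv2
im=cv2.imread("pics/w1raw.png").astype(int);b,g,r=im[...,0],im[...,1],im[...,2]
m=((r>140)&(g<90)&(b<90)).astype(np.uint8)
n,l,st,c=cv2.connectedComponentsWithStats(m)
i=ctrl.camera_info("wrist")
pts=[(c[k],st[k]) for k in range(1,n) if st[k][4]>100]
W=[];
for u,s in pts:
    w=unproj("wrist",u,117,i);W.append(w);print(np.round(u,1),s[2:],np.round(w,1))
W=np.array(W)
H=np.array([[67,-78],[13,-78],[67,-26],[13,26],[13,78],[67,78]],float)
Wc=np.array([[675,-19.5],[622.6,-31.5],[667.6,31],[608,72.4],[599.4,127],[653.3,132.5]])
o=[int(np.argmin(np.linalg.norm(W[:,:2]-q,axis=1))) for q in Wc];W=W[o]
th,Rm,t,res=fit(H[1:],W[1:]);print(np.degrees(th),t,np.round(res,1))
print("tube1 well",Rm@H[0]+t,"key",Rm@[-83,0]+t)
for z in range(117,145,3): print(z,unproj("wrist",pts[o[0]][0],z,i)[:2])
```

```text
[317.7 119.6] [ 24  25 447] [675.9 -23.6 117. ]
[263.5 119.8] [ 22  22 369] [666.8  30.7 117. ]
[161.4 121.1] [ 22  23 364] [649.6 133.4 117. ]
[312.2 171.6] [ 22  22 359] [622.4 -29.1 117. ]
[166. 173.] [ 21  21 320] [596.4 124.3 117. ]
[214.5 172.5] [ 22  22 337] [605.1  73.1 117. ]
9.583198789854938 [596.54727292  45.34287662] [[ 0.1  0.3]
 [-0.1 -0.2]
 [ 0.1 -0.1]
 [ 0.  -0.1]
 [-0.1  0. ]]
tube1 well [675.59769059 -20.41449153] key [514.70554644  31.52506902]
117 [675.94029947 -23.61158529]
120 [675.86935782 -22.99943199]
123 [675.79841618 -22.38727869]
126 [675.72747453 -21.77512539]
129 [675.65653288 -21.16297209]
132 [675.58559124 -20.55081879]
135 [675.51464959 -19.93866549]
138 [675.44370794 -19.32651219]
141 [675.3727663  -18.71435889]
144 [675.30182465 -18.10220559]
```

Run:
```python
from h import *
print(to([675.6,-20.4,170],9.6))
```

```text
(array([ 6.344,  5.788, 11.893]), array([ 0.    , -0.0016, -0.0078]))
```

Request:
{"fn": "jog_arm", "kwargs": {
  "motion": [
    [3.2,2.9,2.0,0,-0.002,-0.008,0],
    [3.1,2.9,2.0,0,0,0,0],
    [0,0,3.5,0,0,0,0],
    [0,0,3.5,0,0,0,0],
    [0,0,0,0,0,0,0],
    [0,0,0,0,0,0,0]
  ]
}}

```text
time_s: 3.5
tcp_pos: [678.7, -24.3, 179.6]
tool_rot: [179.9, -0.3, 9.5]
wrist_force: [-0.8, 0.3, 0.4]
finger_gap: 0.008
```

Run:
```python
from h import *
import cv2
print(to([675.6,-20.4,152],9.6))
for c in ["scene","side","wrist"]:
    im=ctrl.grab_frame(c)
    u=proj(c,[675.6,-20.4,133])[0] if c!="wrist" else [256,192]
    x,y=int(max(0,u[0]-64)),int(max(0,u[1]-48)); cr=im[y:y+96,x:x+128] if c!="wrist" else im
    cv2.imwrite(f"pics/{c}2.png",cv2.resize(cr[:,:,::-1],(640,480),interpolation=cv2.INTER_CUBIC)); print(c,x,y)
```

```text
(array([-0.255, -0.438,  2.761]), array([ 0.0019, -0.0048, -0.0022]))
scene 157 192
side 139 118
wrist 192 144
```

View pics/scene2.png

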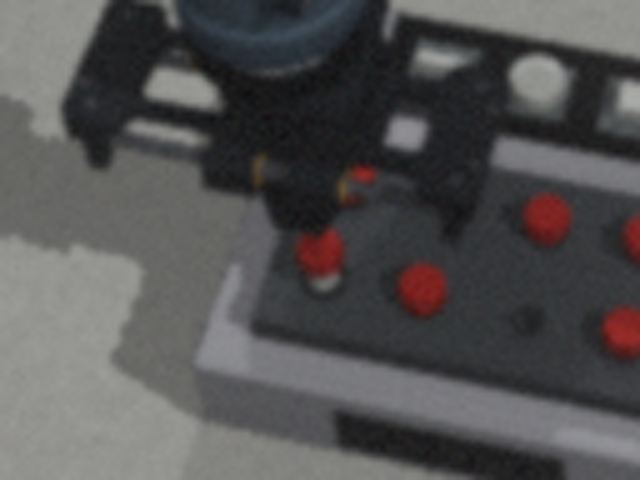

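View pics/side2.png

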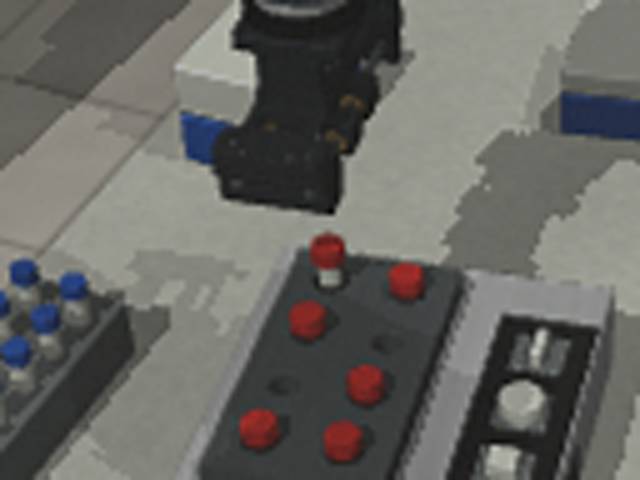

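View pics/wrist2.png

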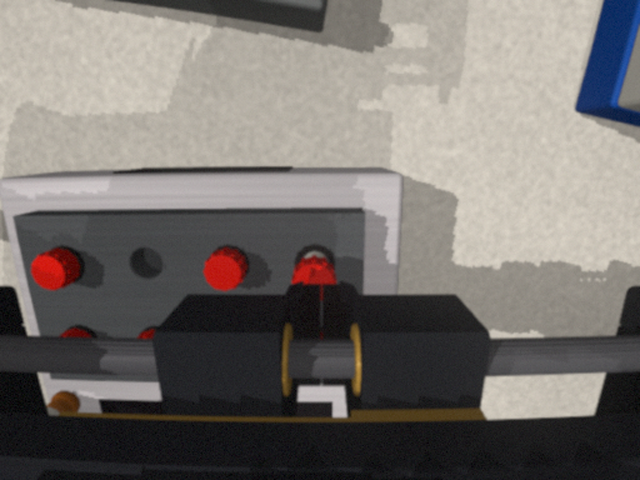

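Request:
{"fn": "jog_arm", "kwargs": {
  "motion": [
    [-0.25,-0.44,1.2,0.002,-0.005,-0.002,0],
    [0,0,0.8,0,0,0,0],
    [0,0,0,0,0,0,0],
    [0,0,0,0,0,0,0]
  ]
}}

```text
time_s: 4.15
tcp_pos: [676.1, -19.6, 160.6]
tool_rot: [179.9, -0.2, 9.7]
wrist_force: [0.0, -0.8, -0.4]
finger_gap: -0.001
```

Run:
```python
from h import *
print(to([675.6,-20.4,152],9.6),pose()[2]["wrist_force"])
```

```text
(array([-0.07 ,  0.073,  0.863]), array([ 0.0011, -0.0029,  0.0009])) [ 0.03490172 -0.82040833 -0.39335664]
```

Request:
{"fn": "jog_arm", "kwargs": {
  "motion": [
    [-0.05,0.05,0.4,0,0,0,0],
    [0,0,0.3,0,0,0,0],
    [0,0,0.2,0,0,0,0],
    [0,0,0.2,0,0,0,0],
    [0,0,0.2,0,0,0,0]
  ]
}}

```text
time_s: 4.78
tcp_pos: [676.1, -20.3, 148.2]
tool_rot: [179.9, -0.2, 9.6]
wrist_force: [-2.1, -0.2, 4.5]
finger_gap: 0.008
```

Request:
{"fn": "jog_arm", "kwargs": {
  "motion": [
    [0,0,0.2,0,0,0,0],
    [0,0,0.2,0,0,0,0],
    [0,0,0.2,0,0,0,0],
    [0,0,0.2,0,0,0,0]
  ]
}}

```text
time_s: 5.28
tcp_pos: [676.1, -20.3, 140.3]
tool_rot: [179.9, -0.2, 9.7]
wrist_force: [-2.0, 0.6, 4.4]
finger_gap: 0.01
```

Request:
{"fn": "jog_arm", "kwargs": {
  "motion": [
    [0,0,0.2,0,0,0,0],
    [0,0,0.15,0,0,0,0],
    [0,0,0.1,0,0,0,0]
  ]
}}

```text
time_s: 5.65
tcp_pos: [676.1, -20.4, 135.3]
tool_rot: [179.9, -0.2, 9.7]
wrist_force: [-2.4, -0.9, 4.0]
finger_gap: 0.007
```

Request:
{"fn": "jog_arm", "kwargs": {
  "motion": [
    [0,0,0.07,0,0,0,0]
  ]
}}

```text
time_s: 5.78
tcp_pos: [676.1, -20.3, 134.6]
tool_rot: [179.9, -0.2, 9.7]
wrist_force: [-2.1, 0.8, 4.2]
finger_gap: 0.007
```

Request:
{"fn": "jog_arm", "kwargs": {
  "motion": [
    [0,0,0.07,0,0,0,0]
  ]
}}

```text
time_s: 5.9
tcp_pos: [676.1, -20.3, 134.4]
tool_rot: [179.9, -0.2, 9.7]
wrist_force: [-5.9, 0.3, 9.2]
finger_gap: 0.002
```

Request:
{"fn": "jog_arm", "kwargs": {
  "motion": [
    [0,0,0.07,0,0,0,0]
  ]
}}

```text
time_s: 6.02
tcp_pos: [676.2, -20.4, 134.5]
tool_rot: [179.9, -0.2, 9.7]
wrist_force: [-4.5, 0.4, 9.3]
finger_gap: 0.005
```

Request:
{"fn": "jog_arm", "kwargs": {
  "motion": [
    [0,0,-0.3,0,0,0,0],
    [0,0,-1,0,0,0,0],
    [0,0,-3,0,0,0,0],
    [-2,-0.5,-5,0,0,0,0],
    [-5.5,-1,-2,0,0,0,0],
    [-5.5,-1.5,-1,0,0,0,0],
    [-5.5,-1,0,0,0,0,0],
    [0,0,0,0,0,0,0],
    [0,0,0,0,0,0,0]
  ]
}}

```text
time_s: 7.15
tcp_pos: [483.3, -12.1, 262.1]
tool_rot: [179.7, -0.6, 9.6]
wrist_force: [0.7, -0.3, -0.3]
finger_gap: 0.01
```

Run:
```python
from h import *
import cv2
print(to([515,32,150],9.6))
im=ctrl.grab_frame("wrist");cv2.imwrite("pics/w3.png",cv2.resize(im[:,:,::-1],(800,600),interpolation=cv2.INTER_CUBIC))
i=ctrl.camera_info("wrist")
for t in ["tube1_cap","round_key_top","round_key_bezel"]:
    for d in ctrl.spot_point(t,"wrist")[:3]: print(t,np.round(d["at"],1),round(d["score"],2),np.round(proj("wrist",d["at"])*800/512))
im=im.astype(int);r,g,b=im[...,0],im[...,1],im[...,2]
m=((r>140)&(g<90)&(b<90)).astype(np.uint8)
n,l,st,c=cv2.connectedComponentsWithStats(m);W=[];A=[]
for k in range(1,n):
    if st[k][4]>80: W.append(unproj("wrist",c[k],117,i));A.append(st[k][2:5])
W=np.array(W)
H=np.array([[67,-78],[13,-78],[67,-26],[13,26],[13,78],[67,78]],float)
Wc=np.array([[675.6,-20.4],[622.6,-31.5],[667.6,31],[608,72.4],[599.4,127],[653.3,132.5]])
o=[int(np.argmin(np.linalg.norm(W[:,:2]-q,axis=1))) for q in Wc];print(len(W),[A[k].tolist() for k in o]);W=W[o]
th,Rm,t,res=fit(H[1:],W[1:]);print(np.degrees(th),t,np.round(res,1))
print("tube1",Rm@H[0]+t,W[0],"key",Rm@[-83,0]+t)
for y in (0,55,-55): print(proj("wrist",np.r_[Rm@[-83,y]+t,94])*800/512)
```

```text
(array([ 3.75 , -3.874, 11.228]), array([ 0.0047, -0.0104,  0.0004]))
round_key_top [514.1  31.7  95.9] 0.89 [[343. 230.]]
round_key_bezel [518.2  31.2  79.4] 0.58 [[347. 221.]]
3 [[26, 26, 497], [26, 26, 497], [26, 26, 497], [25, 26, 489], [25, 27, 493], [25, 27, 493]]
8.14832888712861 [575.5985192  32.6606351] [[ 22.1  14. ]
 [-24.  -45.1]
 [ 19.4  13.2]
 [ 18.   12.8]
 [-35.5   5.1]]
tube1 [652.97754639 -35.05558269] [621.61231263 -28.66419418 117.        ] key [493.43644939  20.89652512]
[[355.18851414 262.56550463]]
[[272.76014341 260.74526399]]
[[437.89046582 264.55250846]]
```

View pics/w3.png

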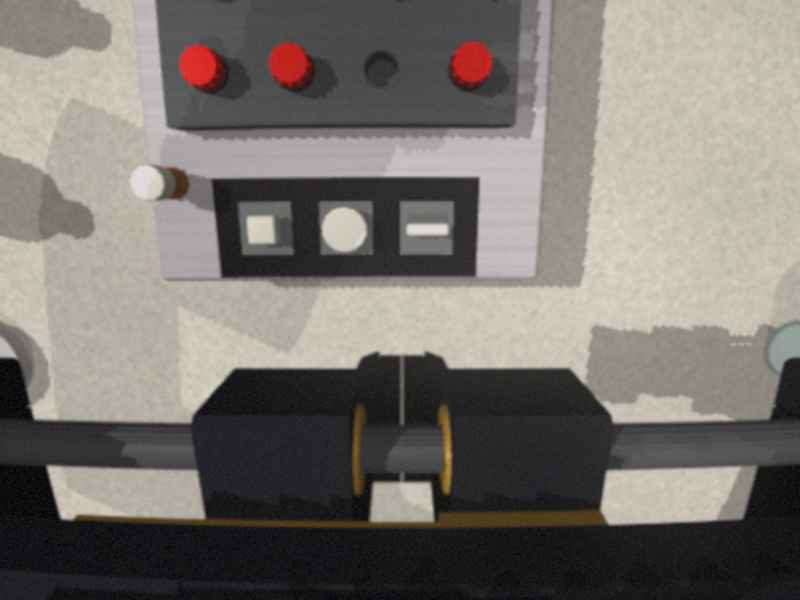

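Run:
```python
from h import *
import cv2
print("key",unproj("wrist",np.array([344,229.5])*.64,94))
for c in ["scene","side"]:
    im=ctrl.grab_frame(c)
    u=proj(c,[600,30,110])[0]
    x,y=int(max(0,u[0]-70)),int(max(0,u[1]-52)); cr=im[y:y+105,x:x+140]
    cv2.imwrite(f"pics/{c}4.png",cv2.resize(cr[:,:,::-1],(700,525),interpolation=cv2.INTER_CUBIC))
    print(c,x,y,[np.round((proj(c,[675.8,-20.4,z])[0]-[x,y])*5) for z in (117,122)])
    for d in ctrl.spot_point("tube1_cap",c)[:2]: print(np.round(d["at"],1),round(d["score"],2))
```

```text
key [513.85149581  31.21533171  94.        ]
scene 182 176 [array([197., 338.]), array([197., 333.])]
[648.5 389.4  -4.6] 0.67
[666.3  29.8 100.3] 0.54
side 148 134 [array([281., 181.]), array([280., 175.])]
[674.9 -15.8 109.4] 0.37
```

View pics/scene4.png

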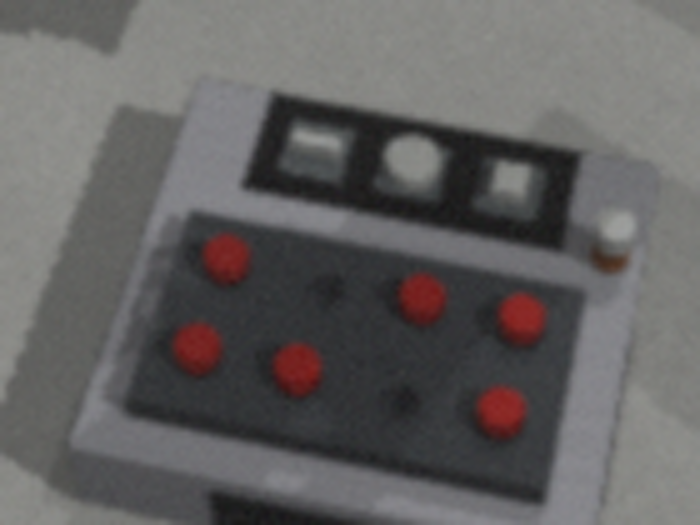

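View pics/side4.png

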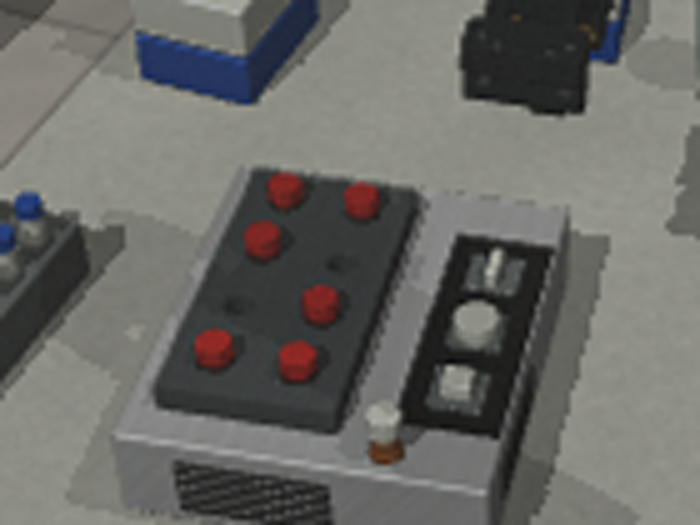

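Request:
{"fn": "jog_arm", "kwargs": {
  "motion": [
    [1.9,-1.9,3,0.005,-0.01,0,0],
    [1.85,-1.95,3,0,0,0,0],
    [0,0,3.3,0,0,0,0],
    [0,0,2,0,0,0,0],
    [0,0,0,0,0,0,0],
    [0,0,0,0,0,0,0]
  ]
}}

```text
time_s: 8.3
tcp_pos: [516.7, 33.3, 145.0]
tool_rot: [-179.9, 0.1, 9.6]
wrist_force: [0.1, 0.2, 0.1]
finger_gap: 0.004
```

Run:
```python
from h import *
print(to([514.2,31.4,118],9.6),pose()[2]["wrist_force"])
```

```text
(array([-0.275,  0.148,  2.696]), array([-0.0009,  0.0018,  0.0006])) [0.11164084 0.23807937 0.05804415]
```

Request:
{"fn": "jog_arm", "kwargs": {
  "motion": [
    [-0.27,0.15,1.2,0,0.002,0,0],
    [0,0,1.0,0,0,0,0],
    [0,0,0.3,0,0,0,0],
    [0,0,0,0,0,0,0]
  ]
}}

```text
time_s: 8.8
tcp_pos: [515.4, 30.7, 120.3]
tool_rot: [180.0, -0.2, 9.6]
wrist_force: [1.1, 0.5, -0.4]
finger_gap: 0.004
```

Run:
```python
from h import *
print(to([514.2,31.4,111],9.6),pose()[2]["wrist_force"])
```

```text
(array([-0.11 , -0.087,  0.93 ]), array([ 0.0003, -0.0037,  0.    ])) [ 1.07181839  0.53473658 -0.40064288]
```

Request:
{"fn": "jog_arm", "kwargs": {
  "motion": [
    [-0.1,-0.08,0.4,0,0,0,0],
    [0,0,0.3,0,0,0,0],
    [0,0,0.2,0,0,0,0],
    [0,0,0.2,0,0,0,0]
  ]
}}

```text
time_s: 9.3
tcp_pos: [514.7, 31.4, 109.3]
tool_rot: [180.0, -0.3, 9.6]
wrist_force: [-0.9, 0.5, 2.1]
finger_gap: 0.001
```

Request:
{"fn": "jog_arm", "kwargs": {
  "motion": [
    [0,0,0.2,0,0,0,0],
    [0,0,0.15,0,0,0,0],
    [0,0,0.1,0,0,0,0]
  ]
}}

```text
time_s: 9.68
tcp_pos: [514.7, 31.4, 105.0]
tool_rot: [180.0, -0.3, 9.6]
wrist_force: [-1.6, -0.8, 3.8]
finger_gap: 0.006
```

Request:
{"fn": "jog_arm", "kwargs": {
  "motion": [
    [0,0,0.1,0,0,0,0],
    [0,0,0,0,0,0,0]
  ]
}}

```text
time_s: 9.93
tcp_pos: [514.7, 31.4, 104.1]
tool_rot: [180.0, -0.3, 9.6]
wrist_force: [-1.9, 0.2, 5.0]
finger_gap: 0.009
```

Request:
{"fn": "jog_arm", "kwargs": {
  "motion": [
    [0,0,-0.3,0,0,0,0],
    [0,0,-0.5,0,0,0,0],
    [0,0,-1.5,0,0,0,0],
    [0,0,-4,0,0,0,0],
    [0,0,-5,0,0,0,0],
    [-5,0,-3,0,0,0,0],
    [-4,0,0,0,0,0,0],
    [0,0,0,0,0,0,0],
    [0,0,0,0,0,0,0]
  ]
}}

```text
time_s: 11.05
tcp_pos: [425.1, 15.6, 256.9]
tool_rot: [179.8, -0.7, 9.6]
wrist_force: [0.6, 0.9, -0.3]
finger_gap: 0.006
```

Run:
```python
from h import *
import cv2
print(pose()[2]["wrist_force"])
for c in ["scene","side"]:
    im=ctrl.grab_frame(c)
    u=proj(c,[600,30,110])[0]
    x,y=int(max(0,u[0]-70)),int(max(0,u[1]-52)); cr=im[y:y+105,x:x+140]
    cv2.imwrite(f"pics/{c}5.png",cv2.resize(cr[:,:,::-1],(700,525),interpolation=cv2.INTER_CUBIC))
    print([np.round(d["at"],1) for d in ctrl.spot_point("round_key_top",c)[:1]])
```

```text
[ 0.59262621  0.91981722 -0.3074232 ]
[array([ 615.4, -424.2,    1.4])]
[array([674.4, -17. , 113. ])]
```

View pics/scene5.png

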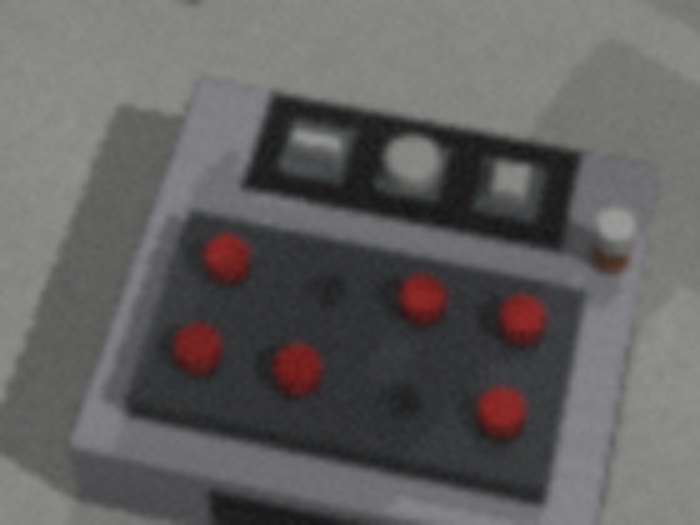

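View pics/side5.png

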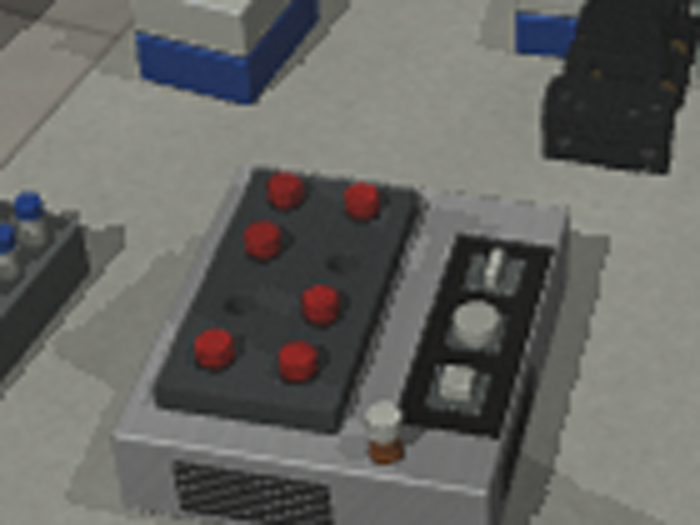

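The key is back up at (412,160) in the scene crop and (476,324) in the side crop, the same as before the press. All six caps look level, the vial and the other keys haven't moved, and the arm is clear.

```bash
python3 -c "
from station import ctrl
print(ctrl.finish_job())"
```

```text
the job is handed in; nothing more can be done
None
```

I pushed the proud tube home, then pressed and released the round start key, and handed the job in at about 11 s of the 35 s allowed.

- **Tube:** I pushed it straight down with the closed fingertips at about 4 N until it met the hard stop. There the force rose to about 9 N and a further small step moved nothing. The fingertips read 117.4 mm above the table against the nominal 117 mm. In the scene and side pictures all six caps look level.
- **Key:** I pressed it to about 7 mm at up to 5 N, then lifted straight off. In both pictures it sits where it was before the press.
- **Everything else:** The other tubes, the other two keys and the vial show no change in the pictures. The arm ended well clear of the heater, with the wrist force back at noise level.

**Checks that disagreed:**
- The trained network's last `round_key_top` reports, from the scene and side cameras, were wrong: they pointed off the heater and at the tube cap. I relied on the pictures for the key's return.
- After the push, the network's `tube1_cap` reports were also wrong or low-scoring: wrong places in the scene camera, and about 109 mm high at a score of 0.37 in the side camera. I relied on the hard stop and the pictures.
- My refit of the tube layout from the second wrist picture failed because only three caps were in view. I took the key's position from its own pixels instead, and that agreed with the earlier fit to about 1 mm.

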